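# Press the heel cap home and scan the shoe's job label

## Task

Finish this heel repair and book it out: push the rubber heel cap of the upturned shoe on the jack fully home, using the gripper itself. Then take the hand scanner from its dock, point its nose squarely at the middle of the barcode label on the sole from about 6 cm away, and hold it steady there for a second and a half without touching the shoe or the jack with it. Finally set the scanner down gently, upright in its dock, as it stood before, and leave the jar, tin, bottle, hammer and brush where they are.

Things in the scene. Friction and masses are not known exactly. Their poses are not given: they have to be found in the camera images.
- jack: Fixed iron jack (base 170 x 160 mm) holding a brown shoe upside down. Origin at table level; yaw varies. Shoe length along jack y (toe +y to 128 mm, heel -y to 123 mm). The sole's middle is 140 mm above the origin; the sole (54 mm wide at waist, 88 at ball) is tilted 30 deg about its length, facing up and to jack -x, roughly towards the robot.
- label: White paper label 34 x 50 mm with black bars, flat on the ball of the sole 42 mm from the middle towards the toe. Origin in the middle of its face; z is the outward normal of the sole (30 deg from vertical), y runs along the shoe to the toe, x up the slope.
- heelcap_top (a point): Middle of the outer face of the black rubber D-shaped heel cap (62 x 66 mm, 7 mm thick), 88 mm from the sole's middle. z is the sole's outward normal, y runs to the toe, as for the label. The cap stands on pins 7 to 10 mm proud of the heel until pushed along -z. The heel below it rises 22 mm from the sole.
- heelcap (a joint): Slide of the heel cap along the sole's normal, in m: 0 = 10 mm proud, 0.010 = fully home on the heel. Friction of about 6 N holds it wherever it is left; it is pressed on with 8 to 20 N.
- scanner: Loose hand scanner, 0.13 to 0.25 kg, 132 mm tall, standing nose down in its dock. Origin at the centre of the nose's flat face (its underside), z up along the body; it looks along -z. Nose black, flared, 48 mm across, up to 36 mm high; above it a grey grip of 40 mm (x) by 28 mm (y) section, up to 130 mm; hold it high, 100 to 110 mm up.
- aim (a point): Point 60 mm straight ahead of the scanner's nose (on -z of the scanner), axes as the scanner: where a label reads best.
- dock: Fixed grey round dock, a shallow saucer 88 mm across and 20 mm high; its floor is 12 mm above its origin (on the table) and 72 mm across, inside a rim 8 mm high. The scanner stands on the floor's middle.
- tub: Loose orange jar, 80 mm across, 58 mm high, a bystander; origin under its centre.
- tin: Loose flat dark polish tin, 66 mm across, 24 mm high, a bystander; origin under its centre.
- gluebottle: Loose amber bottle, 52 mm across, 130 mm high, a bystander; origin under its centre.
- hammer: Loose hammer lying on the table, a bystander.
- brush: Loose brush lying on the table, a bystander.
There are look-alikes about, which are no part of the job. Leave any green look-alike of the scanner alone. Leave any brown look-alike of the dock alone.

How it is judged:
By the outcome, as a careful person would: the job done as asked, in the order asked, and still so for the second after the job is handed in, with the robot touching nothing.
It also fails if it takes over 62 s, if anything falls off the work surface, if the arm or the gripper's body presses on something with over 40 N, if the wrist force passes 120 N, or if a joint passes its speed limit or range.

## Robot

A 6-joint arm with a two-finger parallel gripper is mounted at the origin on the work surface. World frame = base frame: x ahead of the robot, y to its left, z up, the work surface at z = 0. Lengths are in mm, angles in rad, forces in N, time in s.
With the tool pointing down it reaches from about 300 to 750 mm from the base axis. Payload 8.5 kg.
Tool frame: the origin (TCP) lies on the centre line of the jaws, within the pads' length; the fingertips stand 19 mm ahead of it and the grasp point (between the pads) is the TCP; z points along the fingers, y is the direction in which the jaws open and shut (so a half turn about z gives the same grasp; the last joint's range is limited). The gripper opens to 85 mm and grips with 20 to 120 N. Pads are 22 mm wide; open, the fingers measure 114 mm over their backs; the gripper's body (76 mm by 85 mm) begins 54 mm behind the grasp point. The pads swing forward as they close: fully open they stand 13 mm farther back than shut.
Start: joints at [0.924, 0.381, 1.297, -0, 1.464, -0.215], TCP at [230.168, 499.503, 250.322] pointing down, gripper open.
Joint ranges: [-3.11, 3.11], [-0.89, 2.33], [0.22, 2.48], [-1.42, 4.56], [0.17, 2.85], [-2.88, 2.88]. Speed limits (rad/s): [2.39, 2.39, 3.14, 3.14, 3.14, 3.14].

## Interface

Orientations are given as a unit quaternion [x, y, z, w].
In Python, from rig import robot gives the robot as it stands.
- The arm moves only by the tool servo_tool, never from a script. Its argument "moves" is a list of rows, each a list of 3 entries, a list of its own where there are three numbers: the shift along the tool's x, y, z in mm, then the turn, a rotation vector about the tool's x, y, z in degrees, then the opening, from 0 (shut) to 1 (fully open). In form: [[[dx, dy, dz], [rx, ry, rz], gripper], ...]. A call has 1 to 8 rows; each row shifts and turns the commanded pose from where the row before left it, along the tool's axes as they then stand; what a row does not reach is not made up. A row lasts 1/12 s, in which the tool goes at most 41.7 mm and 7.16 degrees, less where a joint would pass 70% of its speed; a pose out of reach is approached as far as the arm can. A call with a gripper value outside its range is refused whole. The fingers move at their own pace and stop on an object; "force" is the grip in N (left out, the last holds). Time passes only in rows, so rows that do not move let the fingers close. It gives the time, the measured TCP pose, the force and the opening at its end, in the units of the state.
- robot.state(): the state, without advancing time (a new reading comes with each control period).
- robot.read_camera(name): name is "side" or "top" or "wrist"; returns (picture, depth): 420x560x3 uint8, red, green, blue; 420x560 float32, mm along the optical axis (not along the pixel's ray), 0 where there is no reading.
- robot.camera_params(name): a dict with "fx", "fy", "cx", "cy" (pixels), "R" (3x3) and "t" (3): a world point X has camera coordinates R X + t. Camera axes: x right, y down, z forward; pixel columns grow to the right and rows downward; lengths in mm; the calibration is good to about 2 mm. A picture is of the moment at which its call begins: read the wrist's pose just before it. camera_params takes no time and is no camera call; for the wrist camera it gives the pose at the moment of the call.
- robot.job_done(): hands the job in, once; it reports no verdict.
The state is a dict: "clock": time; "joint_positions": joint angles; "joint_vel": joint speeds; "tau": joint torques, N m; "eef_pos": TCP position; "tool_rot": TCP orientation; "contact_force": force on the tool from outside, world axes, zero at the start; "ft_torque": the same for the moment, N m; "gripper_width": finger opening in mm.
Only numpy, scipy, OpenCV 4.12 (cv2) and the standard library are available. Lean on these libraries where they do the work, as an engineer would, in place of code of your own. Each camera call takes 0.05 s, during which the arm holds its last target. There are 200 camera calls.

## Working session

There is one attempt and no reset: what is moved stays moved. The work goes in short steps, Python scripts to look and compute and a tool call to move; the robot and the scene stay as the last step left them, time stands still between calls to the robot, and variables do not carry over. Pictures are saved under pics/ and viewed, about 8 in all and at most 12, crops included, and the job is handed in when it is done.

Besides the shell and the picture viewer there is one more tool, called in YAML: its name, and indented under it one key for each argument. servo_tool: Moves the arm, as the interface text tells. Its arguments: {"type":"object","properties":{"moves":{"type":"array"},"force":{"type":"number"}},"required":["moves"]}

```bash
ls; mkdir -p pics; cat > h.py <<'E'
import numpy as np, cv2
from rig import robot
from scipy.spatial.transform import Rotation as R
def grab(n,tag):
    p=robot.camera_params(n); im,d=robot.read_camera(n)
    cv2.imwrite(f'pics/{tag}.png',im[:,:,::-1]); np.savez(f'pics/{tag}.npz',im=im,d=d,**{k:np.array(v) for k,v in p.items()})
    return im,d,p
def cloud(d,p):
    v,u=np.mgrid[:d.shape[0],:d.shape[1]]
    c=np.stack([(u-p['cx'])/p['fx']*d,(v-p['cy'])/p['fy']*d,d],-1)
    return (c-np.array(p['t']))@np.array(p['R'])
E
python3 - <<'E'
from h import *
a=grab('top','top0');b=grab('side','side0')
print(robot.state()); 
for x in (a,b): print(x[2])
cv2.imwrite('pics/both0.png',cv2.resize(np.vstack([a[0],b[0]])[:,:,::-1],None,fx=.71,fy=.71))
E
```

```text
pics
{'clock': 0.1, 'joint_positions': array([ 9.23670864e-01,  3.81109336e-01,  1.29817966e+00,  5.62675871e-06,
        1.46354758e+00, -2.15301651e-01]), 'joint_vel': array([ 0.00028974, -0.0010777 , -0.00269958,  0.00134534, -0.00132865,
       -0.00120616]), 'tau': array([ 2.44178875e-03, -4.49220228e+01, -2.31656832e+01, -2.59561457e-04,
        3.70851980e-03,  4.04877574e-05]), 'eef_pos': array([230.04766722, 499.32032625, 249.78563672]), 'tool_rot': array([ 2.14238505e-01,  9.76781181e-01, -5.63856426e-04, -2.62503939e-04]), 'contact_force': array([-0.33009256, -0.2490358 ,  0.14870662]), 'ft_torque': array([ 0.02769373, -0.00358843,  0.03952428]), 'gripper_width': 85.46800663471448}
{'fx': 530.1364333216652, 'fy': 530.1364333216652, 'cx': 279.1511492117779, 'cy': 212.04849876223008, 'R': array([[ 1.61296374e-02, -9.99869857e-01,  3.23710100e-04],
       [-9.98166536e-01, -1.61210480e-02, -5.83410530e-02],
       [ 5.83386789e-02,  6.17903444e-04, -9.98296658e-01]]), 't': array([ -43.74050535,  528.27470986, 1569.60081321])}
{'fx': 431.2616896874908, 'fy': 431.2616896874908, 'cx': 273.17852668889105, 'cy': 208.63868323337016, 'R': array([[ 0.95172778, -0.30693364, -0.00244349],
       [-0.24005023, -0.73933007, -0.6291001 ],
       [ 0.19128544,  0.59931861, -0.77732046]]), 't': array([-508.61257637,  161.38357073, 1027.55974271])}
```

View pics/top0.png

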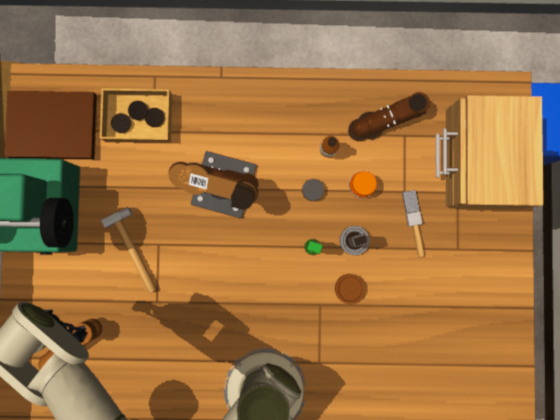

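View pics/side0.png

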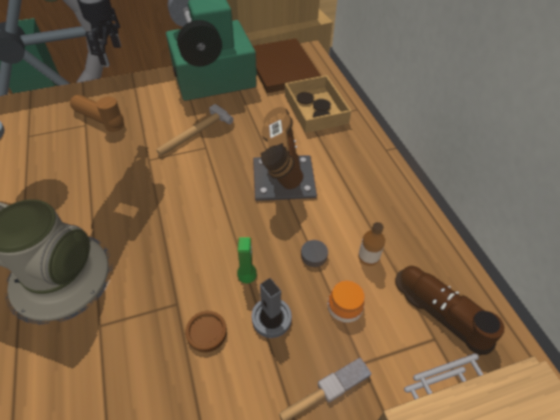

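Top view: the shoe on the jack is at (215,185), with the label at (198,181) and the black heel cap at (243,195). The scanner candidates are the grey one in the grey dock at (354,240) and a green one at (314,247). The dock candidates are grey (354,240) and brown (350,288). The grey scanner and grey dock fit the description. I'll confirm that in a crop and measure from both clouds.

```bash
python3 - <<'E'
from h import *
D={t:dict(np.load(f'pics/{t}.npz')) for t in('top0','side0')}
C={t:cloud(D[t]['d'],D[t]) for t in D}
np.set_printoptions(precision=1,suppress=True)
def plane(P):
    for _ in range(4):
        c=P.mean(0);n=np.linalg.svd(P-c)[2][2];n*=np.sign(n[2]);r=(P-c)@n;P=P[abs(r)<max(2,1.5*r.std())]
    return c,n,len(P)
for t in D:
    im=D[t]['im'].astype(int);X=C[t];hsv=cv2.cvtColor(D[t]['im'],cv2.COLOR_RGB2HSV)
    # label
    ys={'top0':(165,200,180,220),'side0':(112,145,260,292)}[t]
    m=np.zeros(im.shape[:2],bool);m[ys[0]:ys[1],ys[2]:ys[3]]=1
    w=m&(hsv[...,1]<70)&(hsv[...,2]>140)
    P=X[w];print(t,'label n',w.sum(),P.mean(0),plane(P))
    ((u,v),sz,an)=cv2.minAreaRect(np.argwhere(w)[:,::-1].astype(np.float32));print(' rect',u,v,sz,an)
    # shoe: points near jack
    ref=P.mean(0)
    # heelcap black
    ys={'top0':(175,215,225,262),'side0':(140,185,255,300)}[t]
    m[:]=0;m[ys[0]:ys[1],ys[2]:ys[3]]=1
    w=m&(hsv[...,2]<45)&(X[...,2]>110);P=X[w];print(' cap n',w.sum(),P.mean(0),plane(P))
    # scanner
    ys={'top0':(215,265,330,385),'side0':(275,340,245,300)}[t]
    m[:]=0;m[ys[0]:ys[1],ys[2]:ys[3]]=1
    for lo,hi in((3,30),(60,135),(125,160)):
        P=X[m&(X[...,2]>lo)&(X[...,2]<hi)];print(' scan',lo,hi,len(P),P.mean(0),P.min(0),P.max(0))
    # table height
    m[:]=0
    if t=='top0': m[250:280,200:300]=1
    else: m[230:260,160:200]=1
    print(' table',X[m][:,2].mean())
a=D['top0']['im'][140:310,150:420];b=D['side0']['im'][90:350,180:410]
a=cv2.resize(a,(476,300),interpolation=cv2.INTER_CUBIC);b=cv2.resize(b,(265,300),interpolation=cv2.INTER_CUBIC)
cv2.imwrite('pics/crop1.png',np.hstack([a,b])[:,:,::-1])
E
```

```text
top0 label n 202 [599.8 188.2 142.1] (array([597.1, 189.9, 145.6]), array([-0.3,  0.9,  0.1]), 124)
 rect 200.32508850097656 178.86753845214844 (22.765579223632812, 37.32394790649414) 29.538782119750977
 cap n 6 [568.4  62.8 176. ] (array([568. ,  62.1, 175.2]), array([-0.5, -0.3,  0.8]), 4)
 scan 3 30 878 [ 448.1 -264.6   11.2] [ 377.  -351.7    3. ] [ 525.7 -188.4   29.9]
 scan 60 135 45 [ 445.4 -242.8  102. ] [ 428.5 -263.7   60.3] [ 463.2 -236.4  134.7]
 scan 125 160 154 [ 447.  -256.4  142.1] [ 428.9 -278.6  125.3] [ 465.  -236.2  151.4]
 table 8.907965796409764
side0 label n 124 [602.2 191.6 140.6] (array([601.6, 191.5, 140.3]), array([-0.5,  0.1,  0.9]), 107)
 rect 275.20001220703125 128.4000244140625 (12.521980285644531, 16.099689483642578) 63.43495178222656
 cap n 0 [nan nan nan] (array([nan, nan, nan]), array([0., 0., 1.]), 0)
 scan 3 30 1037 [ 444.8 -258.2   15.2] [ 383.  -319.8    3. ] [ 524.3 -147.5   29.9]
 scan 60 135 346 [ 442.8 -267.9  100. ] [ 427.8 -279.5   61.1] [ 464.9 -242.4  134.8]
 scan 125 160 319 [ 445.  -260.1  141. ] [ 428.  -279.5  125.3] [ 464.4 -235.1  148.3]
 table 3.0799684719005644<stdin>:22: RuntimeWarning: Mean of empty slice.
  ret = um.true_divide(
<stdin>:7: RuntimeWarning: Mean of empty slice.
  ret = _var(a, axis=axis, dtype=dtype, out=out, ddof=ddof,
  arrmean = um.true_divide(arrmean, div, out=arrmean,
  ret = ret.dtype.type(ret / rcount)
```

View pics/crop1.png

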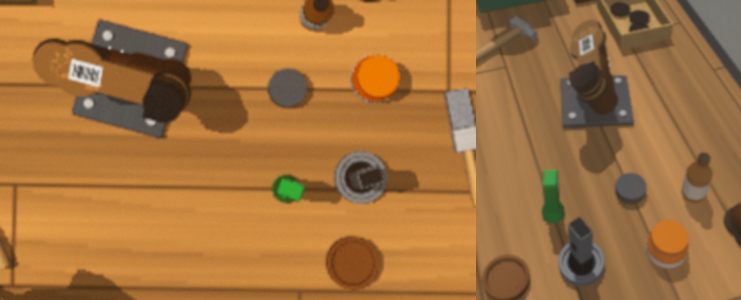

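```bash
cat >> h.py <<'E'
from scipy.linalg import logm,expm
def T(Rm,p): M=np.eye(4);M[:3,:3]=Rm;M[:3,3]=p;return M
def cur():
    s=robot.state();return T(R.from_quat(s['tool_rot']).as_matrix(),s['eef_pos'])
def rows(A,B,n=None):
    M=np.linalg.inv(A)@B
    if n is None: n=int(np.ceil(max(np.linalg.norm(M[:3,3])/38,np.degrees(np.linalg.norm(R.from_matrix(M[:3,:3]).as_rotvec()))/6.8,1)))
    S=expm(np.real(logm(M))/n)
    print(n,'x',S[:3,3].round(1).tolist(),np.degrees(R.from_matrix(S[:3,:3]).as_rotvec()).round(2).tolist())
def rot(z,y):
    z=np.array(z,float);z/=np.linalg.norm(z);y=np.array(y,float);y-=z*(y@z);y/=np.linalg.norm(y);return np.stack([np.cross(y,z),y,z],1)
E
python3 - <<'E'
from h import *
np.set_printoptions(precision=3,suppress=True)
p=robot.camera_params('wrist');A=cur()
Cw=T(np.array(p['R']).T,-np.array(p['R']).T@np.array(p['t']))
print(np.linalg.inv(A)@Cw,A,p['fx'],p['cx'],p['cy'])
th=-.18
n=np.array([-.5*np.cos(th),-.5*np.sin(th),.866]);yj=np.array([-np.sin(th),np.cos(th),0])
mid=np.array([590,125,150])
for y in(yj,-yj,np.cross(yj,n),-np.cross(yj,n)):
    B=T(rot(-n,y),mid+200*n)
    print(B[:3,3]);rows(A,B)
E
```

```text
[[   0.001   -0.961   -0.276   69.381]
 [   1.       0.001    0.       0.363]
 [   0.      -0.276    0.961 -123.411]
 [   0.       0.       0.       1.   ]] [[ -0.908   0.419  -0.001 230.048]
 [  0.419   0.908  -0.001 499.32 ]
 [  0.     -0.001  -1.    249.786]
 [  0.      0.      0.      1.   ]] 343.8219710823686 279.607836897275 206.10695225971506
[491.616 142.903 323.2  ]
12 x [-31.0, -21.4, 1.0] [-0.32, -2.49, -1.17]
[491.616 142.903 323.2  ]
25 x [-15.9, 20.3, -4.1] [-1.72, 0.22, 6.41]
[491.616 142.903 323.2  ]
12 x [-40.0, 4.7, -2.8] [-2.13, -1.64, 6.15]
[491.616 142.903 323.2  ]
16 x [-7.5, -31.4, 3.7] [1.32, -1.71, -6.36]
```

servo_tool:
  moves:
    - [[-31,-21.4,1],[-0.32,-2.49,-1.17],1]
    - [[-31,-21.4,1],[-0.32,-2.49,-1.17],1]
    - [[-31,-21.4,1],[-0.32,-2.49,-1.17],1]
    - [[-31,-21.4,1],[-0.32,-2.49,-1.17],1]
    - [[-31,-21.4,1],[-0.32,-2.49,-1.17],0]
    - [[-31,-21.4,1],[-0.32,-2.49,-1.17],0]

```text
clock: 0.6
eef_pos: [354.6, 309.9, 263.1]
tool_rot: [0.152, 0.98, -0.012, 0.131]
contact_force: [1.2, 1.0, -0.5]
gripper_width: 64.1
```

servo_tool:
  moves:
    - [[-31,-21.4,1],[-0.32,-2.49,-1.17],0]
    - [[-31,-21.4,1],[-0.32,-2.49,-1.17],0]
    - [[-31,-21.4,1],[-0.32,-2.49,-1.17],0]
    - [[-31,-21.4,1],[-0.32,-2.49,-1.17],0]
    - [[-31,-21.4,1],[-0.32,-2.49,-1.17],0]
    - [[-31,-21.4,1],[-0.32,-2.49,-1.17],0]
    - [[0,0,0],[0,0,0],0]
    - [[0,0,0],[0,0,0],0]

```text
clock: 1.27
eef_pos: [491.4, 141.3, 323.3]
tool_rot: [0.089, 0.962, -0.023, 0.258]
contact_force: [0.1, 0.3, -0.9]
gripper_width: -0.2
```

```bash
python3 - <<'E'
from h import *
print(robot.state()['joint_vel'].round(3),robot.state()['eef_pos'],robot.state()['clock'])
grab('wrist','w1')
E
```

```text
[ 0.049  0.001  0.025 -0.001  0.014  0.021] [491.4078941  141.28251752 323.32476058] 1.2667
```

View pics/w1.png

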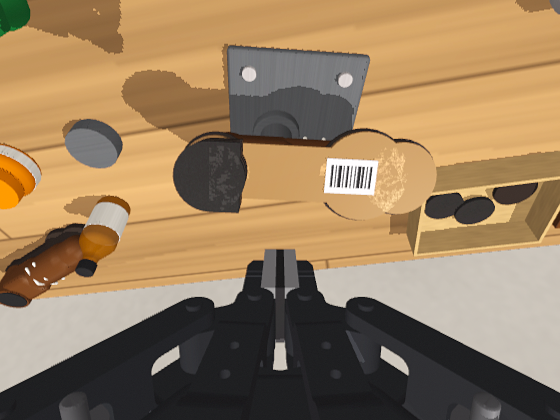

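The wrist view shows the label at about (350,177), the dark cap at about (209,175) and the waist of the sole between them. I'll fit planes to each.

```bash
cat >> h.py <<'E'
def plane(P,tol=2.5):
    m=np.ones(len(P),bool)
    for _ in range(6):
        c=np.median(P[m],0) if _==0 else P[m].mean(0);n=np.linalg.svd(P[m]-c,full_matrices=False)[2][2];n=n*np.sign(n[2]);r=(P-c)@n;m=abs(r)<max(tol,1.5*r[m].std() if _<4 else tol)
    return c,n,m
def shoe(tag,lb,cb,sb):
    D=dict(np.load(f'pics/{tag}.npz'));X=cloud(D['d'],D);hsv=cv2.cvtColor(D['im'],cv2.COLOR_RGB2HSV)
    def box(b): m=np.zeros(D['d'].shape,bool);m[b[0]:b[1],b[2]:b[3]]=1;return m&(D['d']>0)
    w=box(lb)&(hsv[...,1]<50)&(hsv[...,2]>150)
    (uv,sz,an)=cv2.minAreaRect(np.argwhere(w)[:,::-1].astype(np.float32))
    print('label rect',uv,sz,an)
    c,n,m=plane(X[box(lb)|box(sb)]);print('sole plane',c,n,m.mean())
    ray=np.array([(uv[0]-D['cx'])/D['fx'],(uv[1]-D['cy'])/D['fy'],1])@D['R'];o=-D['R'].T@D['t']
    cl,nl,_=plane(X[w]);L=o+ray*((cl-o)@n)/(ray@n);print('label',L,nl)
    k=box(cb)&(hsv[...,2]<75)
    cc,nc,m=plane(X[k]);P=X[k][m];print('cap',cc,nc,m.mean(),len(P))
    h=(cc-c)@n;print('cap height over sole',h)
    return c,n,L,cc,P
E
python3 - <<'E'
from h import *
np.set_printoptions(precision=3,suppress=True)
c,n,L,cc,P=shoe('w1',(155,198,320,382),(137,212,174,246),(150,195,255,320))
for th in (-.14,-.16,-.18,-.2,-.22,-.24):
    y=np.array([-np.sin(th),np.cos(th),0]);x=np.cross(y,n);x/=np.linalg.norm(x)
    q=np.stack([(P-L)@x,(P-L)@y],1);lo,hi=np.percentile(q,[1,99],0);print(th,'cap extents rel label',lo,hi,(lo+hi)/2)
D=dict(np.load('pics/w1.npz'));X=cloud(D['d'],D);pl=X[60:120,235:350].reshape(-1,3)
# jack yaw from label/cap and plate
hsv=cv2.cvtColor(D['im'],cv2.COLOR_RGB2HSV);m=np.zeros(D['d'].shape,bool);m[40:140,215:380]=1
m&=(X[...,2]<25)&(hsv[...,1]<60)&(hsv[...,2]>40)&(hsv[...,2]<150)
print('plate',m.sum(),cv2.minAreaRect(X[m][:,:2].astype(np.float32)))
w=np.zeros_like(m);w[155:198,320:382]=1;w&=(hsv[...,1]<50)&(hsv[...,2]>150)
Q=X[w]-L;
print('label rect yaw',cv2.minAreaRect(np.stack([Q@np.cross([0,1,0],n)/np.linalg.norm(np.cross([0,1,0],n)),Q@np.cross(n,np.cross([0,1,0],n))/np.linalg.norm(np.cross([0,1,0],n))],1).astype(np.float32)))
E
```

```text
label rect (350.51251220703125, 176.25062561035156) (51.98506546020508, 35.106143951416016) 2.862405300140381
sole plane [594.679 160.121 139.789] [-0.488  0.115  0.865] 0.9964080459770115
label [602.783 191.728 140.582] [-0.489  0.125  0.863]
cap [552.623  69.357 171.133] [-0.485  0.123  0.866] 0.9212746016869728 3932
cap height over sole 37.19326755798129
-0.14 cap extents rel label [ -41.268 -157.226] [  17.978 -100.44 ] [ -11.645 -128.833]
-0.16 cap extents rel label [ -38.987 -157.823] [  20.065 -101.042] [  -9.461 -129.432]
-0.18 cap extents rel label [ -36.614 -158.456] [  22.187 -101.667] [  -7.213 -130.061]
-0.2 cap extents rel label [ -34.679 -159.079] [  24.21  -102.243] [  -5.234 -130.661]
-0.22 cap extents rel label [ -32.685 -159.521] [  26.288 -102.762] [  -3.198 -131.141]
-0.24 cap extents rel label [ -30.536 -159.794] [  28.446 -103.159] [  -1.045 -131.477]
plate 10226 ((581.3897705078125, 143.17474365234375), (158.6594696044922, 111.73136901855469), 75.64479064941406)
label rect yaw ((-19.48950958251953, -28.58428955078125), (127.25857543945312, 49.37150573730469), 54.997474670410156)
```

```bash
cat >> h.py <<'E'
th=-.248
N=np.array([-.5*np.cos(th),-.5*np.sin(th),.866]);Y=np.array([-np.sin(th),np.cos(th),0])
L0=np.array([602.8,191.7,140.6]);CAP=L0-130*Y+37.2*N
E
python3 - <<'E'
from h import *
rows(cur(),T(rot(-N,Y),CAP+(19+12)*N)); print(CAP,N)
E
```

```text
4 x [2.4, -14.3, 34.2] [0.49, -0.01, 0.81]
[552.85852826  70.24297303 172.8152    ] [-0.48470265  0.12273282  0.866     ]
```

servo_tool:
  moves:
    - [[2.4,-14.3,34.2],[0.5,0,0.8],0]
    - [[2.4,-14.3,34.2],[0.5,0,0.8],0]
    - [[2.4,-14.3,34.2],[0.5,0,0.8],0]
    - [[2.4,-14.3,34.2],[0.5,0,0.8],0]
    - [[0,0,0],[0,0,0],0]
    - [[0,0,0],[0,0,0],0]

```text
clock: 1.82
eef_pos: [537.6, 75.0, 198.4]
tool_rot: [0.118, 0.959, -0.032, 0.255]
contact_force: [0.6, -0.4, 1.2]
gripper_width: 0.2
```

```bash
python3 - <<'E'
from h import *
rows(cur(),T(rot(-N,Y),CAP+(19+12)*N)); grab('wrist','w2'); print(robot.state()['contact_force'])
E
```

```text
1 x [-1.1, -0.9, -0.8] [-0.03, -0.21, 0.14]
[-0.22732526 -0.20123946  0.61511393]
```

View pics/w2.png

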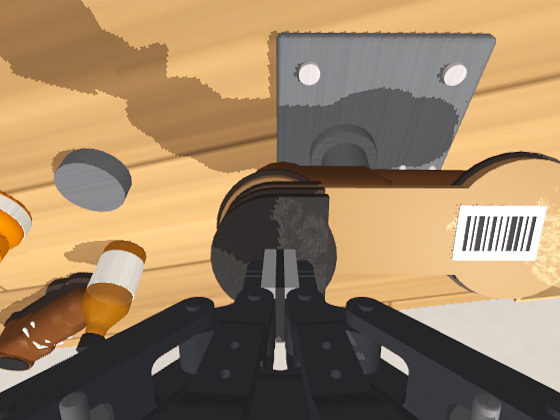

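Closed fingertips (280,250) stand over the middle of the cap (about 213–335 across). Pushing now.

servo_tool:
  moves:
    - [[0,0,5],[0,0,0],0]
    - [[0,0,5],[0,0,0],0]
    - [[0,0,2],[0,0,0],0]
    - [[0,0,2],[0,0,0],0]
    - [[0,0,2],[0,0,0],0]
    - [[0,0,1],[0,0,0],0]

```text
clock: 2.37
eef_pos: [546.7, 72.7, 185.8]
tool_rot: [0.118, 0.958, -0.032, 0.258]
contact_force: [-3.7, 3.3, 4.6]
gripper_width: -0.2
```

servo_tool:
  moves:
    - [[0,0,1],[0,0,0],0]
    - [[0,0,1],[0,0,0],0]

```text
clock: 2.53
eef_pos: [547.6, 72.4, 184.1]
tool_rot: [0.119, 0.958, -0.032, 0.258]
contact_force: [-3.0, 4.9, 5.1]
gripper_width: -0.2
```

```bash
python3 - <<'E'
from h import *
A=cur(); f=robot.state()['contact_force']; print('tip height over sole',(A[:3,3]-19*N-L0)@N, 'F.n',f@N,f)
E
```

```text
tip height over sole 30.77995575702201 F.n 6.415646111272672 [-2.9621026   4.93188902  5.05150403]
```

Contact is at about 6 N and the cap is sliding. I'll continue in small steps.

servo_tool:
  moves:
    - [[0,0,1],[0,0,0],0]
    - [[0,0,1],[0,0,0],0]

```text
clock: 2.7
eef_pos: [548.6, 72.2, 182.4]
tool_rot: [0.119, 0.958, -0.032, 0.258]
contact_force: [-3.8, 4.3, 4.9]
gripper_width: -0.3
```

servo_tool:
  moves:
    - [[0,0,1],[0,0,0],0]
    - [[0,0,0],[0,0,0],0]

```text
clock: 2.87
eef_pos: [548.8, 72.2, 182.1]
tool_rot: [0.118, 0.958, -0.032, 0.258]
contact_force: [-9.5, 5.3, 11.1]
gripper_width: 0.2
```

servo_tool:
  moves:
    - [[0,0,1],[0,0,0],0]
    - [[0,0,0],[0,0,0],0]

```text
clock: 3.03
eef_pos: [548.9, 72.2, 182.0]
tool_rot: [0.118, 0.958, -0.032, 0.258]
contact_force: [-17.4, 4.7, 20.3]
gripper_width: -0.1
```

```bash
python3 - <<'E'
from h import *
A=cur(); f=robot.state()['contact_force']; print('tip height over sole',(A[:3,3]-19*N-L0)@N, 'F.n',f@N,f)
E
```

```text
tip height over sole 28.3495503731873 F.n 26.57447468971103 [-17.43152489   4.7438928   20.2576641 ]
```

The stop is hard (27 N, no more motion) at about the home height. I'll back off and check.

servo_tool:
  moves:
    - [[0,0,-10],[0,0,0],0]
    - [[0,0,-30],[0,0,0],0]
    - [[0,0,-38],[0,0,0],0.5]
    - [[0,10,-38],[0,0,0],1]
    - [[0,10,-25],[0,0,0],1]
    - [[0,0,0],[0,0,0],1]
    - [[0,0,0],[0,0,0],1]

```text
clock: 3.62
eef_pos: [485.8, 108.7, 303.5]
tool_rot: [0.118, 0.958, -0.032, 0.259]
contact_force: [-0.5, -0.5, -1.3]
gripper_width: 60.2
```

```bash
python3 - <<'E'
from h import *
np.set_printoptions(precision=3,suppress=True)
grab('wrist','w3');D=np.load('pics/w3.npz');Rw,t=D['R'],D['t']
b=[]
for Q,r in((L0,(30,22)),(L0-130*Y+29*N,(32,28)),(L0-50*Y,(22,30))):
    q=Rw@Q+t;u,v=D['fx']*q[0]/q[2]+D['cx'],D['fy']*q[1]/q[2]+D['cy'];s=D['fx']/q[2];print(u,v,s)
    b.append((int(v-r[1]*s),int(v+r[1]*s),int(u-r[0]*s),int(u+r[0]*s)))
c,n,L,cc,P=shoe('w3',b[0],b[1],b[2])
A=cur();dock=np.array([445,-260,0]);print(A)
for y in ([0,1,0],[0.3,1,0],[1,0,0],[-1,0,0]): rows(A,T(rot([0,0,-1],y),dock+[0,0,330]))
E
```

```text
397.2816275351695 184.23230753162633 1.0828364528511807
254.31525807880223 191.35397835144443 1.1880308709144112
343.16105718501734 184.0893971358219 1.083193753692359
label rect (397.5, 184.0) (36.0, 57.0) 90.0
sole plane [612.59  166.161 126.963] [ 0.539 -0.213  0.815] 0.12115702479338843
label [602.806 191.954 140.345] [-0.491  0.125  0.862]
cap [556.507  68.354 164.553] [-0.484  0.124  0.866] 0.9853622834837765 4039
cap height over sole 21.24147266320566
[[ -0.84    0.244   0.485 485.769]
 [  0.21    0.97   -0.123 108.257]
 [ -0.501  -0.001  -0.866 301.997]
 [  0.      0.      0.      1.   ]]
10 x [-1.6, -37.2, -2.0] [-0.38, 2.99, -1.38]
10 x [-6.4, -36.6, -1.1] [0.06, 3.0, 0.26]
12 x [-22.9, -24.1, 2.7] [1.65, 2.13, 6.17]
16 x [17.0, -20.3, -4.9] [-1.7, 1.32, -6.34]
```

Cap height relative to the label went from 35.7 to 28.2 mm, so the cap is home. On to a position over the scanner.

servo_tool:
  moves:
    - [[-1.6,-37.2,-2],[-0.4,3,-1.4],1]
    - [[-1.6,-37.2,-2],[-0.4,3,-1.4],1]
    - [[-1.6,-37.2,-2],[-0.4,3,-1.4],1]
    - [[-1.6,-37.2,-2],[-0.4,3,-1.4],1]
    - [[-1.6,-37.2,-2],[-0.4,3,-1.4],1]

```text
clock: 4.08
eef_pos: [452.0, -76.7, 315.3]
tool_rot: [0.059, 0.99, -0.015, 0.127]
contact_force: [1.2, 0.2, 0.0]
gripper_width: 85.3
```

servo_tool:
  moves:
    - [[-1.6,-37.2,-2],[-0.4,3,-1.4],1]
    - [[-1.6,-37.2,-2],[-0.4,3,-1.4],1]
    - [[-1.6,-37.2,-2],[-0.4,3,-1.4],1]
    - [[-1.6,-37.2,-2],[-0.4,3,-1.4],1]
    - [[-1.6,-37.2,-2],[-0.4,3,-1.4],1]
    - [[0,0,0],[0,0,0],1]
    - [[0,0,0],[0,0,0],1]

```text
clock: 4.67
eef_pos: [446.1, -262.5, 326.9]
tool_rot: [-0.001, 1.0, 0.003, -0.002]
contact_force: [0.4, -0.0, -1.1]
gripper_width: 85.6
```

```bash
python3 - <<'E'
from h import *
np.set_printoptions(precision=2,suppress=True)
im,d,p=grab('wrist','w4');X=cloud(d,p);print(cur())
near=np.hypot(X[...,0]-445,X[...,1]+258)<70
for lo,hi in((3,10),(11,16),(17,24),(60,130),(130,138),(138,160)):
    m=near&(X[...,2]>lo)&(X[...,2]<hi);P=X[m]
    if len(P)>5: print(lo,hi,len(P),P.mean(0),cv2.minAreaRect(P[:,:2].astype(np.float32)),np.median(P[:,2]))
E
```

```text
[[  -1.     -0.     -0.    446.02]
 [  -0.      1.      0.01 -260.99]
 [   0.      0.01   -1.    327.55]
 [   0.      0.      0.      1.  ]]
3 10 16 [ 410.68 -265.29    7.13] ((410.51177978515625, -269.5558166503906), (42.78277587890625, 65.54997253417969), 26.27557373046875) 7.2538025079760065
11 16 819 [ 435.82 -263.52   12.43] ((437.609619140625, -261.321044921875), (65.29149627685547, 71.80377960205078), 10.746453285217285) 12.353510118488469
17 24 970 [ 435.85 -261.36   19.73] ((443.2003173828125, -260.258056640625), (76.73932647705078, 87.16417694091797), 13.530492782592773) 19.712297913812566
60 130 378 [ 434.11 -259.75   98.42] ((434.709716796875, -259.8727722167969), (3.6269569396972656, 38.563018798828125), 15.327695846557617) 99.62542290625618
130 138 73 [ 436.3  -259.04  134.63] ((447.6192626953125, -256.3388366699219), (28.49738883972168, 39.892051696777344), 18.980276107788086) 135.14961598089945
138 160 1221 [ 446.35 -256.29  142.97] ((447.44140625, -256.3133544921875), (28.021791458129883, 39.70899200439453), 18.997390747070312) 143.59184689199176
```

View pics/w4.png

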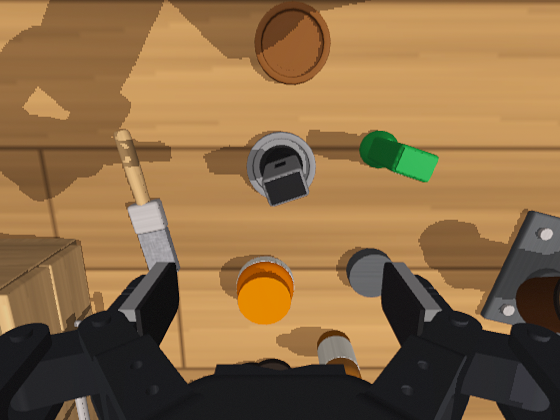

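The wrist view shows the grey scanner in its dock with its top at (285,188), the dock rim centred at about (281,166), the green look-alike at (400,155) and the brown saucer at (292,42). The top is measured at (447.4, −256.3, 143.6), with the 40 mm side along 109°.

```bash
cat >> h.py <<'E'
SC=np.array([447.4,-256.3]);a=np.radians(19)
RD=rot([0,0,-1],[-np.sin(a),np.cos(a),0])
from scipy.optimize import least_squares
def dockfit(tag,c0=(446,-259)):
    D=dict(np.load(f'pics/{tag}.npz'));X=cloud(D['d'],D)
    r=np.hypot(X[...,0]-c0[0],X[...,1]-c0[1])
    P=X[(r>35)&(r<49)&(X[...,2]>16)&(X[...,2]<24)][:,:2]
    f=least_squares(lambda c:np.hypot(P[:,0]-c[0],P[:,1]-c[1])-40,c0,loss='soft_l1')
    print('dock centre',f.x,len(P),np.abs(f.fun).mean())
E
python3 - <<'E'
from h import *
dockfit('w4')
rows(cur(),T(RD,[*SC,175]))
E
```

```text
dock centre [ 447.92567397 -259.09226245] 895 1.8716401923014994
5 x [-0.5, 0.8, 30.5] [0.07, -0.03, -3.77]
```

servo_tool:
  moves:
    - [[-0.5,0.8,30.5],[0.07,0,-3.8],1]
    - [[-0.5,0.8,30.5],[0.07,0,-3.8],1]
    - [[-0.5,0.8,30.5],[0.07,0,-3.8],1]
    - [[-0.5,0.8,30.5],[0.07,0,-3.8],1]
    - [[-0.5,0.8,30.5],[0.07,0,-3.8],1]
    - [[0,0,0],[0,0,0],1]
    - [[0,0,0],[0,0,0],1]

```text
clock: 5.3
eef_pos: [447.6, -254.7, 176.8]
tool_rot: [-0.167, 0.986, -0.0, -0.001]
contact_force: [0.0, -0.0, 1.4]
gripper_width: 85.3
```

```bash
python3 - <<'E'
from h import *
np.set_printoptions(precision=2,suppress=True)
rows(cur(),T(RD,[*SC,175]))
im,d,p=grab('wrist','w5');X=cloud(d,p);dockfit('w5')
near=np.hypot(X[...,0]-447,X[...,1]+257)<32
for lo,hi in((15,45),(60,90),(90,110),(110,130),(139,160)):
    m=near&(X[...,2]>lo)&(X[...,2]<hi);P=X[m]
    if len(P)>5: print(lo,hi,len(P),P.mean(0),cv2.minAreaRect(P[:,:2].astype(np.float32)))
rows(cur(),T(RD,[*SC,118]))
E
```

```text
1 x [0.7, -1.4, 1.8] [-0.01, -0.14, 0.2]
dock centre [ 447.69 -258.93] 1911 1.885179647718019
15 45 730 [ 431.17 -261.69   31.68] ((435.5447082519531, -260.841796875), (22.088441848754883, 46.232208251953125), 20.621143341064453)
60 90 554 [ 434.23 -260.6    75.84] ((435.6028137207031, -260.21368408203125), (4.989811897277832, 39.91423034667969), 19.243986129760742)
90 110 563 [ 434.23 -260.62  100.26] ((435.0924987792969, -260.0245361328125), (4.371204853057861, 39.33871841430664), 17.381439208984375)
110 130 713 [ 434.23 -260.38  120.48] ((435.3829345703125, -260.5321960449219), (4.155567169189453, 39.3985481262207), 20.59693717956543)
139 160 3805 [ 445.54 -256.69  143.12] ((446.7990417480469, -256.2953796386719), (27.487852096557617, 39.38621520996094), 19.113426208496094)
2 x [0.5, -0.2, 30.1] [-0.09, -0.03, 0.09]
```

servo_tool:
  moves:
    - [[0.3,-0.3,20],[0,0,0],1]
    - [[0.3,-0.2,20],[0,0,0],1]
    - [[0.2,0,12],[0,0,0],1]
    - [[0,0,6],[0,0,0],1]
    - [[0,0,0],[0,0,0],1]

```text
clock: 5.77
eef_pos: [447.6, -256.9, 119.7]
tool_rot: [-0.167, 0.986, -0.002, -0.0]
contact_force: [-0.2, 0.3, -0.2]
gripper_width: 85.7
```

servo_tool:
  moves:
    - [[0,0,0],[0,0,0],0.6]
    - [[0,0,0],[0,0,0],0.5]
    - [[0,0,0],[0,0,0],0.4]
    - [[0,0,0],[0,0,0],0.3]
    - [[0,0,0],[0,0,0],0.2]
    - [[0,0,0],[0,0,0],0.2]
    - [[0,0,0],[0,0,0],0.2]
  force: 45

```text
clock: 6.35
eef_pos: [447.5, -256.7, 119.9]
tool_rot: [-0.167, 0.986, -0.002, -0.0]
contact_force: [-0.2, 2.2, 5.9]
gripper_width: 39.8
```

```bash
python3 - <<'E'
from h import *
np.set_printoptions(precision=4,suppress=True)
np.save('grasp.npy',cur());print(cur(),robot.state()['gripper_width'],robot.state()['contact_force'])
im,d,p=grab('wrist','w6')
X=cloud(d,p);near=np.hypot(X[...,0]-447,X[...,1]+257)<32
for lo,hi in((15,45),(55,80),(139,160)):
    m=near&(X[...,2]>lo)&(X[...,2]<hi);P=X[m]
    if len(P)>5: print(lo,hi,len(P),P.mean(0),cv2.minAreaRect(P[:,:2].astype(np.float32)))
E
```

```text
[[  -0.944    -0.33      0.0003  447.4784]
 [  -0.33      0.944    -0.0034 -256.7239]
 [   0.0009   -0.0033   -1.      119.8547]
 [   0.        0.        0.        1.    ]] 39.756531111971704 [-0.1684  2.1852  5.8572]
15 45 1297 [ 431.2661 -261.7664   31.7294] ((435.81561279296875, -260.0263366699219), (23.284162521362305, 46.77298355102539), 17.521451950073242)
55 80 947 [ 434.3566 -260.9702   68.0585] ((435.5586853027344, -260.6334228515625), (4.911070823669434, 39.74452590942383), 19.020370483398438)
139 160 10900 [ 443.5426 -258.2698  144.7202] ((446.3285827636719, -257.5167236328125), (27.039640426635742, 60.80373764038086), 18.08457374572754)
```

The scanner is gripped (39.8 mm wide), with the TCP 107.8 mm above its nose. Lifting.

servo_tool:
  moves:
    - [[0,0,-8],[0,0,0],0.2]
    - [[0,0,-20],[0,0,0],0.2]
    - [[0,0,-36],[0,0,0],0.2]
    - [[0,0,-36],[0,0,0],0.2]
    - [[0,0,-36],[0,0,0],0.2]
    - [[0,0,-36],[0,0,0],0.2]
    - [[0,0,-38],[0,0,0],0.2]
    - [[0,0,0],[0,0,0],0.2]

```text
clock: 7.07
eef_pos: [448.3, -256.9, 336.7]
tool_rot: [-0.167, 0.986, -0.007, 0.003]
contact_force: [-0.5, 0.1, -1.1]
gripper_width: 39.4
```

```bash
python3 - <<'E'
from h import *
s=robot.state();print(s['contact_force'],s['gripper_width'],s['eef_pos'])
grab('wrist','w7')
rows(cur(),T(rot(-N,Y),L0+(60+107.8+35)*N),20)
A=cur();B=T(rot(-N,Y),L0+(60+107.8+35)*N);M=np.linalg.inv(A)@B;S=expm(np.real(logm(M))/10)
Q=A
for i in range(10):
    Q=Q@S;print((Q[:3,3]+107.8*Q[:3,2]).round(),end=' ')
E
```

```text
[-0.46370726  0.09809207 -1.10189205] 39.43173153124847 [ 448.33200335 -256.91868217  336.68812353]
20 x [-4.2, 23.8, 1.2] [0.41, -1.44, 1.64]
[ 447. -209.  222.] [ 448. -162.  220.] [ 452. -114.  218.] [459. -66. 216.] [469. -19. 215.] [482.  27. 214.] [497.  73. 215.] [514. 117. 216.] [534. 161. 219.] [557. 203. 223.]
```

View pics/w7.png

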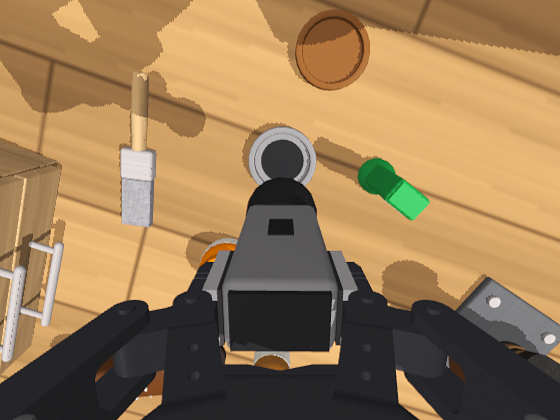

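The scanner hangs straight in the jaws and its dock is empty at (283,160). Going to the pre-scan pose.

servo_tool:
  moves:
    - [[-4.2,23.8,1.2],[0.41,-1.44,1.64],0.2]
    - [[-4.2,23.8,1.2],[0.41,-1.44,1.64],0.2]
    - [[-4.2,23.8,1.2],[0.41,-1.44,1.64],0.2]
    - [[-4.2,23.8,1.2],[0.41,-1.44,1.64],0.2]
    - [[-4.2,23.8,1.2],[0.41,-1.44,1.64],0.2]
    - [[-4.2,23.8,1.2],[0.41,-1.44,1.64],0.2]
    - [[-4.2,23.8,1.2],[0.41,-1.44,1.64],0.2]

```text
clock: 7.7
eef_pos: [434.4, -86.4, 318.2]
tool_rot: [-0.066, 0.994, -0.011, 0.09]
contact_force: [0.7, -0.3, -1.8]
gripper_width: 39.6
```

servo_tool:
  moves:
    - [[-4.2,23.8,1.2],[0.41,-1.44,1.64],0.2]
    - [[-4.2,23.8,1.2],[0.41,-1.44,1.64],0.2]
    - [[-4.2,23.8,1.2],[0.41,-1.44,1.64],0.2]
    - [[-4.2,23.8,1.2],[0.41,-1.44,1.64],0.2]
    - [[-4.2,23.8,1.2],[0.41,-1.44,1.64],0.2]
    - [[-4.2,23.8,1.2],[0.41,-1.44,1.64],0.2]
    - [[-4.2,23.8,1.2],[0.41,-1.44,1.64],0.2]

```text
clock: 8.28
eef_pos: [457.5, 80.8, 311.7]
tool_rot: [0.034, 0.983, -0.021, 0.179]
contact_force: [-0.5, 0.0, -1.2]
gripper_width: 39.7
```

servo_tool:
  moves:
    - [[-4.2,23.8,1.2],[0.41,-1.44,1.64],0.2]
    - [[-4.2,23.8,1.2],[0.41,-1.44,1.64],0.2]
    - [[-4.2,23.8,1.2],[0.41,-1.44,1.64],0.2]
    - [[-4.2,23.8,1.2],[0.41,-1.44,1.64],0.2]
    - [[-4.2,23.8,1.2],[0.41,-1.44,1.64],0.2]
    - [[-4.2,23.8,1.2],[0.41,-1.44,1.64],0.2]
    - [[0,0,0],[0,0,0],0.2]
    - [[0,0,0],[0,0,0],0.2]

```text
clock: 8.95
eef_pos: [504.1, 217.7, 312.5]
tool_rot: [0.119, 0.96, -0.03, 0.251]
contact_force: [0.0, -0.4, -2.6]
gripper_width: 39.9
```

```bash
python3 - <<'E'
from h import *
np.set_printoptions(precision=2,suppress=True)
dockfit('w7')
s=robot.state();print(s['clock'],s['contact_force'],s['gripper_width'],s['eef_pos'])
im,d,p=grab('wrist','w8')
# scanner axis in tool frame from cloud of grip front face
A=cur();X=cloud(d,p);q=(X-A[:3,3])@A[:3,:3]
m=(abs(q[...,1])<12)&(q[...,2]>25)&(q[...,2]<65)&(q[...,0]>5)&(q[...,0]<25)&(d>0)
c,n,k=plane(q[m],1.5);print('front face tool frame',c,n*np.sign(n[0]),m.sum())
m=(abs(q[...,1])<30)&(abs(q[...,0])<30)&(q[...,2]>70)&(q[...,2]<112)&(d>0)
print('nose',np.percentile(q[m],[2,50,98],0))
rows(A,T(rot(-N,Y),L0+(60+107.8)*N),3)
rows(A,T(rot(-N,Y),L0+(60+107.8)*N),1)
w=np.array([[L0@p['R'][i]+p['t'][i] for i in range(3)]])[0];print('label expected px',p['fx']*w[0]/w[2]+p['cx'],p['fy']*w[1]/w[2]+p['cy'])
E
```

```text
dock centre [ 447.78 -259.05] 885 1.898291323425112
8.95 [ 0.01 -0.35 -2.59] 39.86298098836982 [504.12 217.72 312.49]
front face tool frame [14.72 -0.09 42.83] [ 1.   -0.    0.01] 1122
nose [[  7.3  -18.78  70.8 ]
 [ 17.44   1.95  87.67]
 [ 23.92  22.81 106.71]]
3 x [-0.8, -0.1, 10.8] [0.06, -0.22, 0.0]
1 x [-2.4, -0.3, 32.3] [0.19, -0.65, 0.01]
label expected px 277.41815998756044 187.679171653335
```

View pics/w8.png

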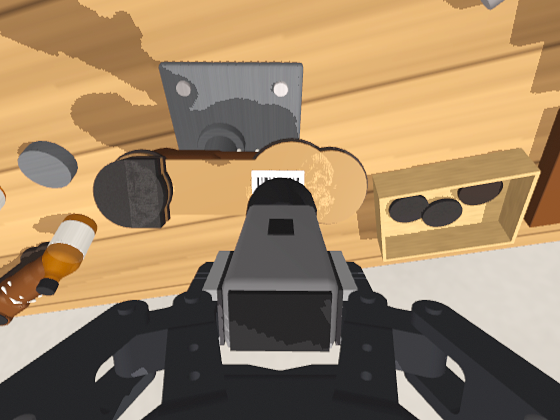

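The label peeks out above the nose, in line with it (label 252–304, nose 247–317). I'll check the scanner's small tilt in the hand.

```bash
python3 - <<'E'
from h import *
np.set_printoptions(precision=2,suppress=True)
A=cur()
for tag in('w8',):
    D=dict(np.load(f'pics/{tag}.npz'));X=cloud(D['d'],D);q=(X-A[:3,3])@A[:3,:3]
    for z in range(26,106,8):
        m=(abs(q[...,1])<30)&(abs(q[...,0])<30)&(abs(q[...,2]-z)<4)&(D['d']>0)
        if m.sum()>20:
            Q=q[m];print(z,m.sum(),'y',Q[:,1].min(),Q[:,1].max(),(Q[:,1].min()+Q[:,1].max())/2,'xmax',np.percentile(Q[:,0],98))
    m=(abs(q[...,1])<30)&(abs(q[...,0])<30)&(q[...,2]<-10)&(q[...,2]>-40);print('top',cv2.minAreaRect(q[m][:,:2].astype(np.float32)))
E
```

```text
26 529 y -17.895838993213086 21.174607791743345 1.6393843992651291 xmax 15.545080833607267
34 407 y -18.031865926255897 21.300654137001874 1.634394105372989 xmax 15.465322392169533
42 356 y -17.969638414736302 21.137056448527225 1.5837090168954617 xmax 15.47520255752041
50 314 y -17.965276014289007 20.769526538459587 1.4021252620852902 xmax 14.935180850382261
58 281 y -18.00625680959893 21.504031204511726 1.7488871974563978 xmax 14.801530134088646
66 251 y -18.121059929596377 21.170631503987774 1.5247857871956985 xmax 14.798489735135359
74 311 y -18.089188917975566 20.281811527673003 1.0963113048487187 xmax 17.918799574116417
82 377 y -14.330856274152698 20.30088224352993 2.985012984688616 xmax 20.52201904953224
90 488 y -20.34632821493383 24.346970844646687 2.0003213148564285 xmax 22.8339650823422
98 268 y -21.26770835139628 25.49284066483601 2.112566156719865 xmax 24.185511443370128
top ((1.944295883178711, -0.03441047668457031), (27.332792282104492, 59.97234344482422), 0.27723947167396545)
```

servo_tool:
  moves:
    - [[-1,-0.6,10.8],[0.06,-0.2,0],0.2]
    - [[-1,-0.6,10.8],[0.06,-0.2,0],0.2]
    - [[-1,-0.7,10.7],[0.06,-0.2,0],0.2]
    - [[0,0,0],[0,0,0],0.2]
    - [[0,0,0],[0,0,0],0.2]

```text
clock: 9.42
eef_pos: [522.1, 209.6, 287.4]
tool_rot: [0.121, 0.958, -0.032, 0.257]
contact_force: [-0.4, 1.4, 0.0]
gripper_width: 39.5
```

```bash
python3 - <<'E'
from h import *
np.set_printoptions(precision=2,suppress=True)
A=cur();B=T(rot(-N,Y),L0+(60+107.8)*N);B[:3,3]-=B[:3,:3]@[.7,1.6,0]
rows(A,B,1)
im,d,p=grab('wrist','w9');X=cloud(d,p);q=(X-A[:3,3])@A[:3,:3]
m=(abs(q[...,1])<30)&(abs(q[...,0])<30)&(q[...,2]>86)&(q[...,2]<112)&(d>0);print('nose y',q[m][:,1].min(),q[m][:,1].max(),'zmax',q[m][:,2].max())
hsv=cv2.cvtColor(im,cv2.COLOR_RGB2HSV)
w=(hsv[...,1]<60)&(hsv[...,2]>140)&(abs((X-L0)@N)<5)&(np.linalg.norm(X-L0,axis=-1)<40)
if w.sum(): print('label in tool',q[w].min(0),q[w].max(0),w.sum())
cv2.imwrite('pics/w9c.png',cv2.resize(im[100:300,130:430],None,fx=2,fy=2)[:,:,::-1])
a,d2,p2=grab('side','side9');cv2.imwrite('pics/s9c.png',cv2.resize(a[60:220,180:360],None,fx=3,fy=3,interpolation=cv2.INTER_CUBIC)[:,:,::-1])
E
```

```text
1 x [1.1, 0.8, 0.6] [-0.01, 0.02, -0.14]
nose y -22.078610245992135 24.687813204226284 zmax 108.77410228799211
label in tool [ -1.39 -22.75 166.13] [ 18.89  27.81 170.96] 707
```

View pics/s9c.png

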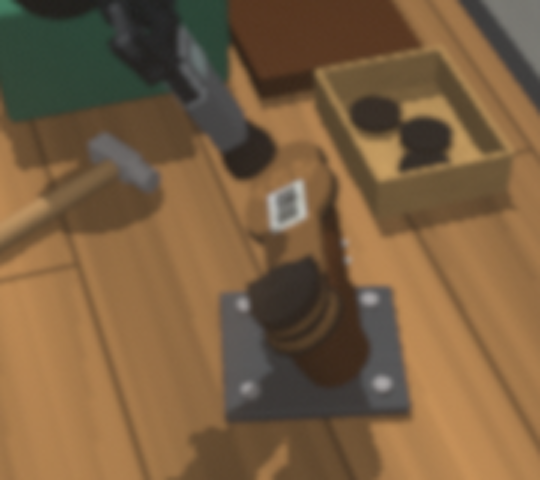

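Side view: the nose points squarely at the label with a clear gap. I'll apply the 1 mm correction, then hold for over 2 s.

servo_tool:
  moves:
    - [[1.1,0.8,0.5],[0,0,0],0.2]
    - [[0,0,0],[0,0,0],0.2]
    - [[0,0,0],[0,0,0],0.2]
    - [[0,0,0],[0,0,0],0.2]
    - [[0,0,0],[0,0,0],0.2]
    - [[0,0,0],[0,0,0],0.2]
    - [[0,0,0],[0,0,0],0.2]
    - [[0,0,0],[0,0,0],0.2]

```text
clock: 10.18
eef_pos: [522.0, 211.6, 286.9]
tool_rot: [0.12, 0.958, -0.031, 0.258]
contact_force: [-0.5, -0.2, -2.7]
gripper_width: 39.5
```

servo_tool:
  moves:
    - [[0,0,0],[0,0,0],0.2]
    - [[0,0,0],[0,0,0],0.2]
    - [[0,0,0],[0,0,0],0.2]
    - [[0,0,0],[0,0,0],0.2]
    - [[0,0,0],[0,0,0],0.2]
    - [[0,0,0],[0,0,0],0.2]
    - [[0,0,0],[0,0,0],0.2]
    - [[0,0,0],[0,0,0],0.2]

```text
clock: 10.85
eef_pos: [522.0, 211.6, 286.9]
tool_rot: [0.12, 0.958, -0.031, 0.258]
contact_force: [0.8, 0.4, -2.5]
gripper_width: 39.8
```

servo_tool:
  moves:
    - [[0,0,0],[0,0,0],0.2]
    - [[0,0,0],[0,0,0],0.2]
    - [[0,0,0],[0,0,0],0.2]
    - [[0,0,0],[0,0,0],0.2]
    - [[0,0,0],[0,0,0],0.2]
    - [[0,0,0],[0,0,0],0.2]
    - [[0,0,0],[0,0,0],0.2]
    - [[0,0,0],[0,0,0],0.2]

```text
clock: 11.52
eef_pos: [522.0, 211.6, 286.9]
tool_rot: [0.12, 0.958, -0.031, 0.258]
contact_force: [-0.3, 0.1, -2.0]
gripper_width: 39.7
```

servo_tool:
  moves:
    - [[0,0,0],[0,0,0],0.2]
    - [[0,0,0],[0,0,0],0.2]
    - [[0,0,0],[0,0,0],0.2]
    - [[0,0,0],[0,0,0],0.2]
    - [[0,0,0],[0,0,0],0.2]
    - [[0,0,0],[0,0,0],0.2]
    - [[0,0,0],[0,0,0],0.2]
    - [[0,0,0],[0,0,0],0.2]

```text
clock: 12.18
eef_pos: [522.0, 211.6, 286.9]
tool_rot: [0.12, 0.958, -0.031, 0.258]
contact_force: [0.7, 0.3, -2.2]
gripper_width: 39.5
```

```bash
python3 - <<'E'
from h import *
np.set_printoptions(precision=2,suppress=True)
A=cur();B=T(rot(-N,Y),L0+(60+107.8)*N);B[:3,3]-=B[:3,:3]@[.7,1.6,0]
rows(A,B,1)
im,d,p=grab('wrist','w10');X=cloud(d,p);q=(X-A[:3,3])@A[:3,:3]
m=(abs(q[...,1])<30)&(abs(q[...,0])<30)&(q[...,2]>86)&(q[...,2]<112)&(d>0);print('nose y',q[m][:,1].min(),q[m][:,1].max(),'zmax',q[m][:,2].max())
hsv=cv2.cvtColor(im,cv2.COLOR_RGB2HSV)
w=(hsv[...,1]<60)&(hsv[...,2]>140)&(abs((X-L0)@N)<5)&(np.linalg.norm(X-L0,axis=-1)<40)
print('label in tool',q[w].min(0),q[w].max(0),np.median(q[w],0))
A=A@T(np.eye(3),[0,0,-40])
G=np.load('grasp.npy');G=T(RD,G[:3,3]+[0,0,215]);print(G[:3,3]);rows(A,G,20)
E
```

```text
1 x [0.4, -1.1, 0.5] [0.08, 0.13, -0.1]
nose y -22.117477868606745 24.554322265857706 zmax 109.7246766169455
label in tool [ -3.39 -24.7  166.39] [ 18.14  25.67 170.94] [ 13.54  -1.92 168.45]
[ 447.48 -256.72  334.85]
20 x [3.3, -23.9, -1.0] [-0.43, 1.47, -1.63]
```

Held for 2.6 s motionless. Label centre is within about 1 mm of the aim and the distance is about 60 mm. Returning.

servo_tool:
  moves:
    - [[0,0,-10],[0,0,0],0.2]
    - [[0,0,-15],[0,0,0],0.2]
    - [[0,0,-15],[0,0,0],0.2]
    - [[3.3,-23.9,-1],[-0.43,1.47,-1.63],0.2]
    - [[3.3,-23.9,-1],[-0.43,1.47,-1.63],0.2]
    - [[3.3,-23.9,-1],[-0.43,1.47,-1.63],0.2]
    - [[3.3,-23.9,-1],[-0.43,1.47,-1.63],0.2]
    - [[3.3,-23.9,-1],[-0.43,1.47,-1.63],0.2]

```text
clock: 12.9
eef_pos: [462.2, 101.9, 320.6]
tool_rot: [0.047, 0.979, -0.024, 0.195]
contact_force: [0.2, -0.3, -3.3]
gripper_width: 39.1
```

servo_tool:
  moves:
    - [[3.3,-23.9,-1],[-0.43,1.47,-1.63],0.2]
    - [[3.3,-23.9,-1],[-0.43,1.47,-1.63],0.2]
    - [[3.3,-23.9,-1],[-0.43,1.47,-1.63],0.2]
    - [[3.3,-23.9,-1],[-0.43,1.47,-1.63],0.2]
    - [[3.3,-23.9,-1],[-0.43,1.47,-1.63],0.2]
    - [[3.3,-23.9,-1],[-0.43,1.47,-1.63],0.2]
    - [[3.3,-23.9,-1],[-0.43,1.47,-1.63],0.2]
    - [[3.3,-23.9,-1],[-0.43,1.47,-1.63],0.2]

```text
clock: 13.57
eef_pos: [434.7, -89.1, 327.2]
tool_rot: [-0.067, 0.993, -0.012, 0.092]
contact_force: [0.6, 0.3, -2.2]
gripper_width: 39.6
```

servo_tool:
  moves:
    - [[3.3,-23.9,-1],[-0.43,1.47,-1.63],0.2]
    - [[3.3,-23.9,-1],[-0.43,1.47,-1.63],0.2]
    - [[3.3,-23.9,-1],[-0.43,1.47,-1.63],0.2]
    - [[3.3,-23.9,-1],[-0.43,1.47,-1.63],0.2]
    - [[3.3,-23.9,-1],[-0.43,1.47,-1.63],0.2]
    - [[3.3,-23.9,-1],[-0.43,1.47,-1.63],0.2]
    - [[3.3,-23.9,-1],[-0.43,1.47,-1.63],0.2]
    - [[0,0,0],[0,0,0],0.2]

```text
clock: 14.23
eef_pos: [448.8, -259.6, 334.6]
tool_rot: [-0.165, 0.986, -0.001, -0.002]
contact_force: [-0.0, 0.0, -3.9]
gripper_width: 39.4
```

```bash
python3 - <<'E'
from h import *
s=robot.state();print(s['clock'],s['eef_pos'],s['gripper_width'])
G=np.load('grasp.npy')
rows(cur(),T(RD,G[:3,3]+[0,0,150]),2);rows(cur(),T(RD,G[:3,3]+[0,0,40]),6)
E
```

```text
14.2333 [ 448.804224   -259.55961995  334.63025138] 39.35446243175021
2 x [0.1, 1.6, 32.4] [-0.05, -0.1, 0.01]
6 x [-0.0, 0.5, 29.1] [-0.02, -0.03, 0.0]
```

servo_tool:
  moves:
    - [[0,0.5,29],[0,0,0],0.2]
    - [[0,0.5,29],[0,0,0],0.2]
    - [[0,0.5,29],[0,0,0],0.2]
    - [[0,0.5,29],[0,0,0],0.2]
    - [[0,0.5,29],[0,0,0],0.2]
    - [[0,0.5,29],[0,0,0],0.2]
    - [[0,0,0],[0,0,0],0.2]
    - [[0,0,0],[0,0,0],0.2]

```text
clock: 14.9
eef_pos: [446.9, -253.1, 161.1]
tool_rot: [-0.166, 0.986, 0.0, -0.001]
contact_force: [-0.4, 0.8, -1.7]
gripper_width: 39.7
```

```bash
python3 - <<'E'
from h import *
np.set_printoptions(precision=2,suppress=True)
A=cur();G=np.load('grasp.npy')
rows(A,T(RD,G[:3,3]),1)
im,d,p=grab('wrist','w11');dockfit('w11');X=cloud(d,p);q=(X-A[:3,3])@A[:3,:3]
m=(abs(q[...,1])<30)&(abs(q[...,0])<30)&(q[...,2]>86)&(q[...,2]<112)&(d>0);print('nose',np.percentile(q[m],[1,99],0)); P=X[m];print(P.min(0),P.max(0))
E
```

```text
1 x [0.6, -3.6, 41.2] [0.03, -0.14, 0.09]
dock centre [ 447.66 -258.85] 2112 1.8754736130837526
nose [[  2.75 -21.77  86.2 ]
 [ 23.45  23.22 107.64]]
[ 422.73 -276.28   51.98] [ 453.28 -230.29   75.15]
```

View pics/w11.png

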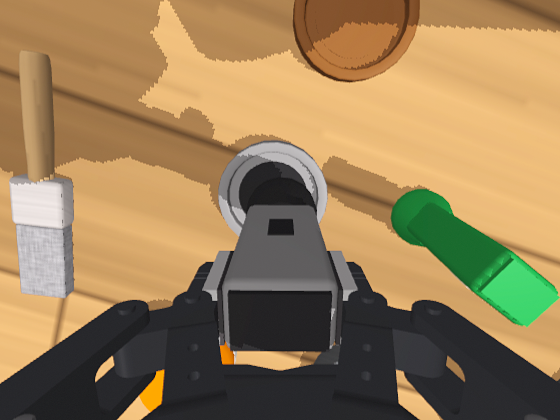

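The nose sits slightly right of the dock centre (272,190). I'll correct in y while lowering.

servo_tool:
  moves:
    - [[0.3,-2.5,5],[0,0,0],0.2]
    - [[0.3,-2,12],[0,0,0],0.2]
    - [[0,0,10],[0,0,0],0.2]
    - [[0,0,5],[0,0,0],0.2]
    - [[0,0,3],[0,0,0],0.2]
    - [[0,0,2],[0,0,0],0.2]
    - [[0,0,0],[0,0,0],0.2]

```text
clock: 15.53
eef_pos: [448.0, -258.1, 124.1]
tool_rot: [-0.166, 0.986, -0.001, -0.001]
contact_force: [0.1, 0.4, -2.1]
gripper_width: 39.7
```

```bash
python3 - <<'E'
from h import *
rows(cur(),T(RD,np.load('grasp.npy')[:3,3]),1);print(robot.state()['contact_force'])
E
```

```text
1 x [-0.0, 1.5, 4.2] [-0.06, -0.09, 0.08]
[ 0.13501233  0.40978963 -2.12260404]
```

servo_tool:
  moves:
    - [[0,0,1],[0,0,0],0.2]
    - [[0,0,1],[0,0,0],0.2]
    - [[0,0,1],[0,0,0],0.2]
    - [[0,0,0],[0,0,0],0.2]

```text
clock: 15.87
eef_pos: [447.7, -258.0, 120.7]
tool_rot: [-0.166, 0.986, -0.0, -0.001]
contact_force: [-0.4, -0.4, -1.7]
gripper_width: 39.6
```

servo_tool:
  moves:
    - [[0,0,0.6],[0,0,0],0.2]
    - [[0,0,0],[0,0,0],0.2]

```text
clock: 16.03
eef_pos: [447.7, -258.0, 120.1]
tool_rot: [-0.166, 0.986, -0.0, -0.001]
contact_force: [-1.2, -1.5, -2.3]
gripper_width: 39.7
```

servo_tool:
  moves:
    - [[0,0,0.4],[0,0,0],0.2]
    - [[0,0,0],[0,0,0],0.2]

```text
clock: 16.2
eef_pos: [447.8, -258.0, 119.9]
tool_rot: [-0.166, 0.986, -0.0, -0.001]
contact_force: [-0.1, 1.1, 0.7]
gripper_width: 39.4
```

Contact made: the weight is taken at the original height. Releasing.

servo_tool:
  moves:
    - [[0,0,0.2],[0,0,0],0.2]
    - [[0,0,0],[0,0,0],0.5]
    - [[0,0,0],[0,0,0],0.6]
    - [[0,0,0],[0,0,0],0.8]
    - [[0,0,0],[0,0,0],1]
    - [[0,0,0],[0,0,0],1]
    - [[0,0,0],[0,0,0],1]
    - [[0,0,0],[0,0,0],1]

```text
clock: 16.87
eef_pos: [447.7, -258.0, 119.4]
tool_rot: [-0.166, 0.986, -0.0, -0.001]
contact_force: [0.4, 0.8, 0.3]
gripper_width: 85.2
```

servo_tool:
  moves:
    - [[0,0,-10],[0,0,0],1]
    - [[0,0,-25],[0,0,0],1]
    - [[0,0,-35],[0,0,0],1]
    - [[0,0,-35],[0,0,0],1]
    - [[0,0,-35],[0,0,0],1]
    - [[0,0,-35],[0,0,0],1]
    - [[0,0,-30],[0,0,0],1]
    - [[0,0,0],[0,0,0],1]

```text
clock: 17.53
eef_pos: [449.0, -258.6, 330.5]
tool_rot: [-0.166, 0.986, -0.005, 0.002]
contact_force: [0.6, -0.2, -0.0]
gripper_width: 85.4
```

```bash
python3 - <<'E'
from h import *
np.set_printoptions(precision=2,suppress=True)
im,d,p=grab('wrist','w12');X=cloud(d,p);dockfit('w12');print(robot.state()['clock'],robot.state()['contact_force'],robot.state()['gripper_width'])
near=np.hypot(X[...,0]-447,X[...,1]+258)<36
for lo,hi in((60,90),(100,130),(139,160)):
    m=near&(X[...,2]>lo)&(X[...,2]<hi);P=X[m];print(lo,hi,len(P),P.mean(0),cv2.minAreaRect(P[:,:2].astype(np.float32)))
t,d,p=grab('top','top12');side=grab('side','side12')
a=np.load('pics/top0.npz');df=np.abs(t.astype(int)-a['im']).max(-1)>60
print([ (c[0],c[1],c[2],c[3],c[4]) for c in cv2.connectedComponentsWithStats(df.astype(np.uint8))[2][1:] if c[4]>15])
X=cloud(d,p)
for nm,r in (('jack',None),):
    m=np.linalg.norm(X[...,:2]-(L0-130*Y+29*N)[:2],axis=-1)<15; print('cap over sole',np.median((X[m]-L0)@N))
v=np.hstack([cv2.resize(im,(400,300)),cv2.resize(side[0],(400,300))]);cv2.imwrite('pics/fin.png',v[:,:,::-1])
E
```

```text
dock centre [ 447.9  -258.88] 906 1.8970479347997036
17.5833 [-0.66  0.59 -0.98] 85.76886982580524
60 90 124 [ 434.63 -261.64   76.93] ((434.9691162109375, -261.2414245605469), (2.897843599319458, 38.24553298950195), 16.558300018310547)
100 130 188 [ 434.78 -261.78  115.18] ((435.7362060546875, -261.3450622558594), (2.816410541534424, 38.763797760009766), 18.789480209350586)
139 160 1168 [ 446.9  -257.62  143.1 ] ((447.45806884765625, -257.1171569824219), (27.85211753845215, 39.10489273071289), 18.761075973510742)
[(np.int32(172), np.int32(203), np.int32(320), np.int32(217), np.int32(18755)), (np.int32(459), np.int32(227), np.int32(24), np.int32(22), np.int32(284)), (np.int32(414), np.int32(229), np.int32(6), np.int32(12), np.int32(34)), (np.int32(428), np.int32(228), np.int32(29), np.int32(21), np.int32(360)), (np.int32(190), np.int32(293), np.int32(18), np.int32(9), np.int32(100)), (np.int32(212), np.int32(294), np.int32(15), np.int32(9), np.int32(67)), (np.int32(132), np.int32(303), np.int32(64), np.int32(30), np.int32(827)), (np.int32(0), np.int32(304), np.int32(127), np.int32(116), np.int32(7051)), (np.int32(354), np.int32(307), np.int32(86), np.int32(49), np.int32(2415)), (np.int32(333), np.int32(335), np.int32(9), np.int32(10), np.int32(17)), (np.int32(79), np.int32(351), np.int32(10), np.int32(8), np.int32(47)), (np.int32(316), np.int32(364), np.int32(29), np.int32(36), np.int32(453)), (np.int32(321), np.int32(406), np.int32(9), np.int32(11), np.int32(22)), (np.int32(226), np.int32(417), np.int32(10), np.int32(3), np.int32(17))]
cap over sole 27.84037804107738
```

View pics/fin.png

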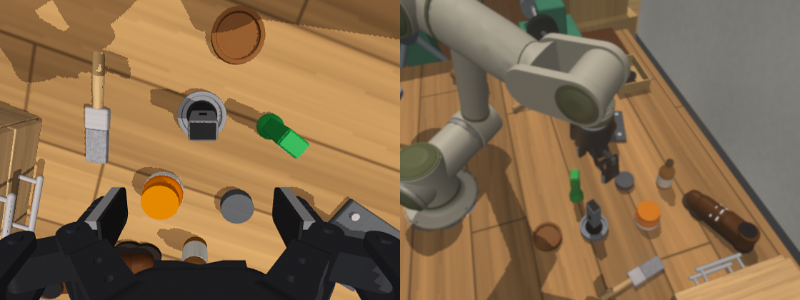

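The scanner is upright in its dock within 1 mm of where it stood, the bystanders are unmoved and the robot is clear.

```bash
python3 -c "
from rig import robot
print(robot.job_done())"
```

```text
the job is handed in; nothing more can be done
None
```

The repair is finished and the job is handed in. It took 17.6 s of the 62 s allowed.

- **Heel cap:** I pushed it with the closed fingertips until it stopped hard at about 27 N. The cap face dropped from about 36 mm to 28 mm above the sole, against about 29 mm expected when fully home.
- **Scan:** I held the nose about 60 mm from the label and within about 1 mm of its middle. It stayed still for about 2.6 s without touching the shoe or jack.
- **Scanner return:** It is upright in the grey dock, turned as it was and within 1 mm of where it stood. It went down gently, with about 3 N of contact.
- **Other objects:** In the final pictures the jar, tin, bottle, brush and green look-alike stand where they were, and the brown saucer is still there. I saw no sign that the hammer moved, but it was not in the last wrist view.

**Disagreements:** The wrist camera showed the gripped scanner about 1.6 mm off the centre of the jaws. I took this as calibration error and aligned the scanner to the label in the camera's own view. The dock centre I fitted differed by 2–3 mm from where the scanner first stood, so I set it down between the two. One plane fit of the sole, taken after the push, was bad and I did not use it. I measured the cap from the label instead.

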